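# Put the bead rod away under the sliding cover

## Task

Slide the bead board's blue cover fully open, roll or push the wooden rod along the board until it drops into the trough, then slide the cover fully shut over it. Do not lift the rod off the board, and leave everything else on the bench where it is.

Things in the scene. Friction and masses are not known exactly. Their poses are not given: they have to be found in the camera images.
- board: grey bead board fixed on the table; origin on the table, z up. In its frame: a flat deck, top at z = 46 mm, y from -162 to 10 mm, then a sunken trough, then more deck y from 66 to 155 mm. The lane spans x -76 to 76 mm between rims 24 mm wide, 10 mm above the deck; end rim at y -170 to -162 mm. A bead ledge lies beyond the near rim, x from -185 to -100 mm, top z = 46 mm
- trough (a point): centre of the floor of the board's dark trough, at x = 0, y = 38, z = 6 mm in the board's frame. The trough is 152 mm long (x, the lane's full width) and 56 mm wide (y from 10 to 66 mm), 40 mm deep, with upright walls. Axes as the board's
- cover (a joint): blue flat cover sliding along the board's y over the trough: 0 = shut (trough fully covered), 0.072 m = fully open (moved towards the board's +y); the trough is wholly clear from 0.062. Slides with about 2 N. Plate 166 mm (x) by 68 mm (y), 5 mm thick, its top at z = 51 mm; shut, it spans y from 4 to 72 mm
- cover_grip (a point): middle of the top of the white upright ridge in the centre of the cover: 90 mm long along the board's x, 10 mm thick along y, 18 mm above the plate (top at z = 69 mm). With the cover shut it is at x = 0, y = 38 mm in the board's frame; it moves with the cover
- rod: round wooden rod with two red bands, 116 mm long, 32 mm in diameter, 60 to 120 g, lying on the rolling deck roughly across the lane; origin at its centre, its x axis along the rod (it can roll)
- spool: blue thread spool with white flanges, 52 mm across, 22 mm high, stands on the board's near ledge; origin under its centre
- pliers: pliers with orange handles lying flat on the table, about 150 mm long, 12 mm high; origin at the pivot, underside
- bead_jar: amber jar with white cap, 52 mm across, 60 mm high; origin under its centre
- glue_bottle: white bottle with red cap, 40 mm across, 100 mm high; origin under its centre
- blue_tub: blue lidded tub 106 x 81 x 55 mm; origin under its centre
- white_tub: white lidded tub 106 x 81 x 55 mm; origin under its centre
Things that resemble listed ones, but are neither listed nor needed, are in the scene too. What is meant by the rod is not purple or turquoise, and is the smaller of those in its own colour.

How it is judged:
By the outcome, as a careful person would: the job done as asked, in the order asked, and still so for the second after the job is handed in, with the robot touching nothing.
It also fails if it takes over 54 s, if anything falls off the work surface, if the arm or the gripper's body presses on something with over 40 N, if the wrist force passes 120 N, or if a joint passes its speed limit or range.

## Robot

A 6-joint arm with a two-finger parallel gripper is mounted at the origin on the work surface. World frame = base frame: x ahead of the robot, y to its left, z up, the work surface at z = 0. Lengths are in m, angles in rad, forces in N, time in s.
With the tool pointing down it reaches from about 0.275 to 0.85 m from the base axis. Payload 5.2 kg.
Tool frame: the origin (TCP) lies on the centre line of the jaws, within the pads' length; the fingertips stand 14 mm ahead of it and the grasp point (between the pads) lies 5 mm behind it; z points along the fingers, y is the line along which they close (so a half turn about z gives the same grasp; the last joint's range is limited). The gripper opens to 85 mm and grips with 20 to 120 N. Pads are 22 mm wide; open, the fingers measure 114 mm over their backs; the gripper's body (76 mm by 85 mm) begins 54 mm behind the grasp point. The pads swing forward as they close: fully open they stand 13 mm farther back than shut.
Start: joints at [0.96, 0.259, 1.535, -0, 1.348, -0.203], TCP at [0.218, 0.505, 0.245] pointing down, gripper open.
Joint ranges: [-3.14, 3.14], [-0.91, 2.08], [0.19, 2.58], [-1.22, 4.36], [0.22, 2.71], [-3.12, 3.12]. Speed limits (rad/s): [2.57, 2.57, 3.14, 3.14, 3.14, 3.14].

## Interface

Orientations are given as a rotation vector (axis times angle).
In Python, from station import telemetry, vision, job gives the robot as it stands. The module is installed in compiled form; this text tells all that it offers.
- The arm moves only by the shell command python3 -m creep 'ROWS' [FORCE]. ROWS is text: rows parted by semicolons, each of 5 numbers parted by spaces: the shift along the world's x, y, z as a fraction of full scale, then the turn about the world's z as a fraction of full scale, then the gripper command: -1 is fully open, 1 is shut, values between are in proportion. A call has 1 to 10 rows; each row is the pose to reach, as a shift and turn from the pose commanded when the call began, turning the shorter way round; what a row does not reach only later rows make up. Full scale, the value 1, is 0.25 m for a shift and 180 degrees for a turn. A row lasts 1/10 s, in which the tool goes at most 50 mm and 8.59 degrees, less where a joint would pass 70% of its speed; a pose out of reach is approached as far as the arm can. A call with a number of a shift or a turn outside -1 to 1 is refused whole. A call with a gripper value outside its range is refused whole. The fingers move at their own pace and stop on an object; FORCE is the grip in N (left out, the last holds). Time passes only in rows, so rows that repeat a pose let the fingers close. It gives the time, the measured TCP pose, the force, the opening and the grip force at its end, in the units of the state.
- telemetry.read_state(): the state, without advancing time (a new reading comes with each control period).
- vision.capture(name): name is "side" or "top"; returns a dict with "pixels" (384x512x3 uint8, red, green, blue), "z_map" (384x512 float32, m along the optical axis (not along the pixel's ray), 0 where there is no reading), "mtx" (3x3 intrinsics, pixels), "k1" (the pictures are not rectified: a ray, as slopes to the right and down, at radius r is drawn at 1 + k1 r^2 times it, then the intrinsics apply), "rvec" (rotation vector, rad) and "tvec" (3), from world to camera coordinates, as OpenCV has them. Camera axes: x right, y down, z forward; pixel columns grow to the right and rows downward; lengths in m; the calibration is good to about 2 mm. A picture is of the moment at which its call begins.
- job.hand_in(): hands the job in; it is judged then, once.
Trained networks look in the newest picture that a camera, given by its name, has taken for a name from the list of things; names that differ only in an ending like _2 or _b are one class to them, and where a whole thing is asked for, a point or a joint stands for the part that bears it (a point fixed in the world has none). Each returns a list of dicts, best first, with "conf" (0 to 1); they miss things now and then, are a little off and sometimes report something else, mostly with a low value. They report only what shows in the picture. A call takes as long as a camera call. They do not tell look-alikes from the thing itself.
- vision.recognise(camera, target): "centre" ([column, row] in pixels, amid what is visible of it).
- vision.cut_out(camera, target): "region" (384x512 bool, what is visible of it) and "centre" ([column, row] in pixels, amid what is visible of it).
The state is a dict: "t": time; "joints": joint angles; "joint_vel": joint speeds; "joint_torque": joint torques, N m; "tool_pos": TCP position; "eef_rot": TCP orientation; "contact_force": force on the tool from outside, world axes, zero at the start; "torque": the same for the moment, N m; "finger_gap": finger opening in m; "grasp_force": force on a finger pad.
Only numpy, scipy, OpenCV 4.12 (cv2) and the standard library are available. Lean on these libraries where they do the work, as an engineer would, in place of code of your own. Each camera call takes 0.05 s, during which the arm holds its last target. There are 200 camera calls.

## Working session

There is one attempt and no reset: what is moved stays moved. The work goes in short steps, Python scripts to look and compute and a shell command to move; the robot and the scene stay as the last step left them, time stands still between calls to the robot, and variables do not carry over. Pictures are saved under pics/ and viewed, at most 10 in all, crops included, and the job is handed in when it is done.

```bash
mkdir -p pics
cat > h.py <<'E'
import numpy as np, cv2
from station import telemetry, vision, job
def ray(c,px):
    K=c["mtx"]; d=np.array([(px[0]-K[0,2])/K[0,0],(px[1]-K[1,2])/K[1,1]])
    u=d.copy()
    for _ in range(20): u=d/(1+c["k1"]*(u@u))
    R=cv2.Rodrigues(np.array(c["rvec"],float))[0]; t=np.array(c["tvec"],float).ravel()
    return R,t,np.array([u[0],u[1],1.])
def by_depth(c,px,z=None):
    R,t,v=ray(c,px); 
    if z is None: z=float(c["z_map"][int(round(px[1])),int(round(px[0]))])
    return R.T@(v*z-t)
def at_z(c,px,h):
    R,t,v=ray(c,px); o=-R.T@t; d=R.T@v; return o+d*(h-o[2])/d[2]
def cloud(c,mask):
    ys,xs=np.nonzero(mask&(c["z_map"]>0)); K=c["mtx"]
    d=np.stack([(xs-K[0,2])/K[0,0],(ys-K[1,2])/K[1,1]],1); u=d.copy()
    for _ in range(20): u=d/(1+c["k1"]*(u**2).sum(1,keepdims=True))
    R=cv2.Rodrigues(np.array(c["rvec"],float))[0]; t=np.array(c["tvec"],float).ravel()
    z=c["z_map"][ys,xs][:,None]
    return (np.hstack([u,np.ones((len(u),1))])*z-t)@R
def proj(c,P):
    R=cv2.Rodrigues(np.array(c["rvec"],float))[0]; t=np.array(c["tvec"],float).ravel()
    p=R@np.asarray(P)+t; u=p[:2]/p[2]; u=u*(1+c["k1"]*(u@u)); K=c["mtx"]
    return np.array([K[0,0]*u[0]+K[0,2],K[1,1]*u[1]+K[1,2]])
def save(c,n): cv2.imwrite("pics/"+n,c["pixels"][:,:,::-1])
E
cat > a.py <<'E'
from h import *
np.set_printoptions(precision=4,suppress=True)
for n in ("top","side"):
    c=vision.capture(n); save(c,n+"1.png")
    for tg in ("board","cover","cover_grip","rod","spool"):
        for d in vision.cut_out(n,tg)[:4]:
            m=d["region"]; P=cloud(c,m); print(n,tg,round(d["conf"],2),np.round(d["centre"]),m.sum(),"med",np.median(P,0) if len(P) else None, "p2",np.percentile(P,2,axis=0) if len(P) else None,"p98",np.percentile(P,98,axis=0) if len(P) else None)
s=telemetry.read_state(); print(s["t"],s["tool_pos"],s["eef_rot"],s["finger_gap"])
E
python3 a.py
```

```text
top board 0.76 [264. 231.] 11524 med [0.5466 0.0314 0.0474] p2 [ 0.411  -0.1342  0.0411] p98 [0.6872 0.179  0.0602]
top cover 0.58 [245. 210.] 1376 med [0.5957 0.0717 0.051 ] p2 [0.524  0.0373 0.0447] p98 [0.6687 0.1059 0.0701]
top cover_grip 0.79 [245. 210.] 1339 med [0.5954 0.072  0.051 ] p2 [0.524  0.0376 0.0459] p98 [0.6684 0.1066 0.0701]
top rod 0.92 [366. 272.] 888 med [ 0.4285 -0.2505  0.0403] p2 [ 0.3942 -0.3217  0.0272] p98 [ 0.4633 -0.1791  0.0467]
top rod 0.91 [182. 139.] 962 med [0.7981 0.2546 0.0405] p2 [ 0.747   0.1837 -0.0001] p98 [0.8519 0.3283 0.0476]
top rod 0.6 [295. 213.] 507 med [ 0.5862 -0.0553  0.0749] p2 [ 0.5324 -0.0748  0.0622] p98 [ 0.6417 -0.0393  0.0815]
top rod 0.58 [282. 121.] 422 med [ 0.8485 -0.0211  0.0286] p2 [ 0.8133 -0.067   0.0049] p98 [0.885  0.0221 0.0355]
top spool 0.75 [272. 268.] 331 med [0.4447 0.0007 0.0677] p2 [ 0.4209 -0.0233  0.0442] p98 [0.4703 0.0251 0.0719]
side board 0.6 [228. 220.] 14600 med [ 0.5321 -0.0116  0.0477] p2 [ 0.4033 -0.1459  0.0131] p98 [0.682  0.1741 0.0589]
side cover 0.87 [235. 186.] 1486 med [0.5956 0.0669 0.0523] 
[... 245 characters left out ...]
4 0.0359 0.0473] p98 [0.67   0.1075 0.0704]
side cover_grip 0.27 [194. 234.] 567 med [ 0.4416 -0.0041  0.0684] p2 [ 0.4189 -0.0234  0.047 ] p98 [0.4672 0.0241 0.0711]
side rod 0.95 [259. 346.] 2279 med [ 0.423  -0.2595  0.0414] p2 [ 0.3863 -0.3286  0.0217] p98 [ 0.4585 -0.1827  0.0461]
side rod 0.88 [263. 125.] 679 med [0.7832 0.2284 0.0417] p2 [0.7429 0.1788 0.0008] p98 [0.8456 0.3159 0.0478]
side rod 0.62 [338. 174.] 531 med [ 0.8465 -0.0308  0.0283] p2 [ 0.8129 -0.0744  0.0114] p98 [0.8825 0.0169 0.0345]
side spool 0.66 [192. 234.] 576 med [ 0.442  -0.0037  0.0684] p2 [ 0.4191 -0.0236  0.0468] p98 [0.4671 0.0276 0.0711]
0.6 [0.2181 0.5049 0.2453] [0.6361 3.0765 0.    ] 0.08548397027015667
```

View pics/top1.png

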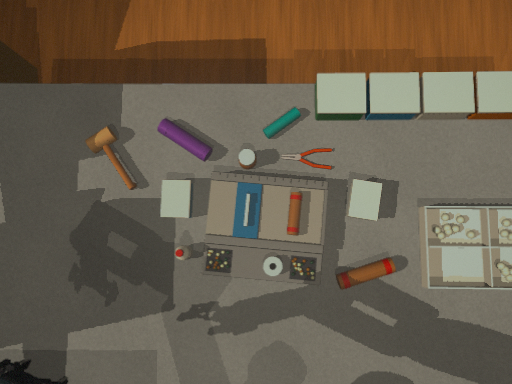

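View pics/side1.png

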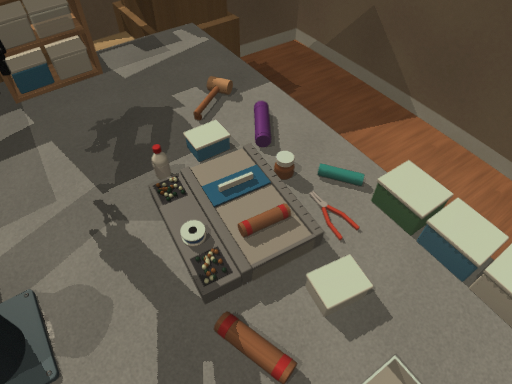

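The top view shows the cover at (247,210), its white ridge, and the orange rod with red bands on the deck at (294,213). The larger orange rod at (366,272) is a decoy lying on the table, and the spool is on the near ledge at (272,268). The side view agrees: cover (235,186), board rod about (264,220).

```bash
cat > b.py <<'E'
from h import *
np.set_printoptions(precision=4,suppress=True)
def line(P):
    c=P[:,:2].mean(0); r=cv2.minAreaRect((P[:,:2]*1000).astype(np.float32))
    v=np.linalg.svd(P[:,:2]-c,full_matrices=False)[2][0]; v=v*np.sign(v[0])
    return "n",len(P),"mean",c,"ang of long axis from +x",round(np.degrees(np.arctan2(v[1],v[0])),2),"rect c",np.array(r[0])/1000,"size",np.round(r[1],1),"rang",round(r[2],1)
for n in ("top","side"):
    c=vision.capture(n); ALL=cloud(c,np.ones((384,512),bool))
    b=[d for d in vision.cut_out(n,"cover")][0]["region"]
    P=cloud(c,b); 
    print(n,"plate",*line(P[(P[:,2]<.055)&(P[:,2]>.047)])); print(n,"ridge",*line(P[P[:,2]>.064]),"top",np.percentile(P[:,2],98))
    I=(abs(ALL[:,0]-.586)<.075)&(ALL[:,1]<0.0)&(ALL[:,1]>-.11)
    Q=ALL[I&(ALL[:,2]>.068)]; print(n,"rod",*line(Q),"top",np.percentile(Q[:,2],95)); print("deck z",np.median(ALL[I&(ALL[:,2]<.055)][:,2]))
    Q=ALL[(abs(ALL[:,2]-.0575)<.003)&(ALL[:,0]>.64)&(ALL[:,0]<.72)&(ALL[:,1]>-.1)&(ALL[:,1]<.16)]; print(n,"far rim",*line(Q))
s=telemetry.read_state(); R=cv2.Rodrigues(np.array(s["eef_rot"]))[0]; print(R, s["contact_force"])
E
python3 b.py
```

```text
top plate n 1074 mean [0.5948 0.072 ] ang of long axis from +x -5.83 rect c [0.5962 0.072 ] size [ 67.5 151.7] rang 84.6
top ridge n 116 mean [0.5956 0.0727] ang of long axis from +x -4.74 rect c [0.5969 0.0726] size [10.1 88.1] rang 85.4 top 0.0694657948145189
top rod n 441 mean [ 0.5864 -0.0566] ang of long axis from +x -5.73 rect c [ 0.5863 -0.0563] size [ 30.4 115.2] rang 84.6 top 0.08080168895796468
deck z 0.04592068296892589
top far rim n 527 mean [0.6798 0.0267] ang of long axis from +x 85.28 rect c [0.6701 0.0313] size [259.2  45.1] rang 85.4
side plate n 1124 mean [0.5923 0.0683] ang of long axis from +x -5.12 rect c [0.5965 0.0743] size [ 74.2 151.5] rang 85.0
side ridge n 165 mean [0.5937 0.0708] ang of long axis from +x -4.86 rect c [0.5952 0.0723] size [12.2 89.2] rang 84.8 top 0.07072446692492454
side rod n 649 mean [ 0.583  -0.0615] ang of long axis from +x -5.8 rect c [ 0.5853 -0.0591] size [ 28.8 116.2] rang 85.6 top 0.07964419961170113
deck z 0.047017516404237875
side far rim n 790 mean [0.6784 0.0184] ang of long axis from +x 85.17 rect c [0.6716 0.0307] size [260.1  41.1] rang 85.0
[[-0.918   0.3966  0.    ]
 [ 0.3966  0.918   0.0001]
 [-0.      0.0001 -1.    ]] [-0.0028  0.5716  0.0716]
```

```bash
python3 -m creep '1 -1 0 0.103 -0.5; 1 -1 0 0.103 0; 1 -1 0 0.103 0; 1 -1 0 0.103 0; 1 -1 0 0.103 0; 1 -1 0 0.103 0; 1 -1 0 0.103 0; 1 -1 0 0.103 0' 40; python3 -m creep '0.512 -0.73 0 0 0; 0.512 -0.73 0 0 0; 0.512 -0.73 0 0 0; 0.512 -0.73 -0.2 0 0; 0.512 -0.73 -0.4 0 0; 0.512 -0.73 -0.5 0 0; 0.512 -0.73 -0.5 0 0; 0.512 -0.73 -0.5 0 0'; python3 -c "
from h import *
s=telemetry.read_state();R=cv2.Rodrigues(np.array(s['eef_rot']))[0];print(s['tool_pos'],np.degrees(np.arctan2(R[1,1],R[0,1])))
c=vision.capture('side');save(c,'side2.png')"
```

```text
t: 1.6
tool_pos: [0.4714, 0.2513, 0.2453]
eef_rot: [0.139, 3.137, -0.002]
contact_force: [-1.0, 0.4, 0.2]
finger_gap: 0.0426
grasp_force: 0.0
t: 2.4
tool_pos: [0.5952, 0.073, 0.1199]
eef_rot: [-0.132, -3.136, -0.001]
contact_force: [0.2, 0.9, 1.4]
finger_gap: 0.0428
grasp_force: 0.0
[0.5952403  0.07303236 0.11989288] 85.16472532605816
```

View pics/side2.png

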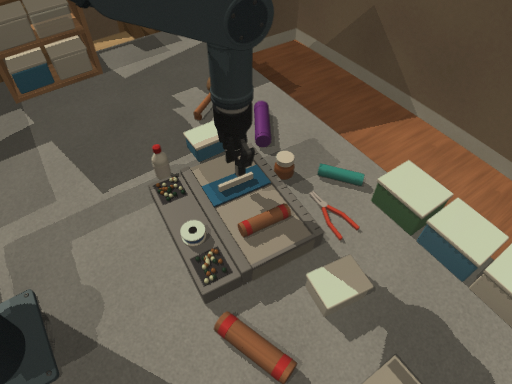

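The gripper hovers straddling the ridge at about (238,182). Next I descend and grip.

```bash
python3 -m creep '0 0 -0.1 0 0; 0 0 -0.15 0 0; 0 0 -0.195 0 0; 0 0 -0.195 0 0; 0 0 -0.195 0 1; 0 0 -0.195 0 1; 0 0 -0.195 0 1; 0 0 -0.195 0 1; 0 0 -0.195 0 1' 40
```

```text
t: 3.35
tool_pos: [0.5968, 0.0726, 0.0727]
eef_rot: [0.132, 3.137, 0.0]
contact_force: [-1.4, 1.3, 6.7]
finger_gap: 0.0087
grasp_force: 41.8
```

```bash
python3 -m creep '0.002 0.03 0.004 0 1; 0.006 0.07 0.004 0 1; 0.01 0.115 0.004 0 1; 0.014 0.16 0.004 0 1; 0.018 0.205 0.004 0 1; 0.021 0.25 0.004 0 1; 0.024 0.28 0.004 0 1; 0.025 0.292 0.004 0 1; 0.025 0.292 0.004 0 1; 0.025 0.292 0.004 0 1'
```

```text
t: 4.35
tool_pos: [0.6024, 0.1389, 0.0727]
eef_rot: [-0.131, -3.138, 0.017]
contact_force: [0.3, -28.1, 3.5]
finger_gap: 0.0088
grasp_force: 41.7
```

```bash
python3 -m creep '-0.002 -0.022 0 0 1; -0.002 -0.022 0 0 0; -0.002 -0.022 0 0 0; -0.002 -0.022 0 0 0; -0.002 -0.022 0.3 0 0; -0.002 -0.022 0.5 0 0;-0.09 -0.9 0.5 0 0; -0.09 -0.9 0.5 0 0; -0.09 -0.9 0.5 0 0; -0.09 -0.9 0.5 0 0'; sed -i 's/-.586)<.075)/-.586)<.07)/' b.py; sed -i 's/"top","side"/"side","top"/;s/^s=tele.*/save(c,"top3.png"); s=telemetry.read_state(); print(s["tool_pos"],s["contact_force"])/' b.py; python3 b.py
```

```text
t: 5.35
tool_pos: [0.5814, -0.0582, 0.1954]
eef_rot: [-0.129, -3.139, -0.001]
contact_force: [0.9, -0.1, 0.1]
finger_gap: 0.0426
grasp_force: 0.0
side plate n 916 mean [0.5949 0.1314] ang of long axis from +x -5.29 rect c [0.6011 0.1358] size [ 69.2 149.4] rang 85.2
side ridge n 159 mean [0.5994 0.1331] ang of long axis from +x -2.79 rect c [0.6065 0.0599] size [ 87.3 174.3] rang 4.6 top 0.07089021629041865
side rod n 8102 mean [ 0.5629 -0.0817] ang of long axis from +x 1.03 rect c [ 0.5746 -0.073 ] size [118.4 110.3] rang 53.8 top 0.517364954975943
deck z 0.047047494011217
side far rim n 396 mean [ 0.6728 -0.0407] ang of long axis from +x 88.72 rect c [0.6736 0.0293] size [ 51.9 256.2] rang 4.3
top plate n 1095 mean [0.6016 0.1363] ang of long axis from +x -5.09 rect c [0.6018 0.1363] size [ 68.8 151.4] rang 84.8
top ridge n 119 mean [0.6012 0.1361] ang of long axis from +x -4.47 rect c [0.6021 0.1362] size [10.4 88.4] rang 85.3 top 0.07021937626507009
top rod n 4152 mean [ 0.5731 -0.058 ] ang of long axis from +x 54.98 rect c [ 0.5778 -0.0573] size [114.7 115.3] rang 82.9 top 0.5953881723589219
deck z 0.04578443375356962
top far rim n 359 mean [0.683 0.072] ang of long axis from +x 86.23 rect c [0.665  0.0558] size [211.4  59. ] rang 85.6
[ 0.5818 -0.0582  0.195 ] [0.5724 0.7748 0.0649]
```

View pics/top3.png

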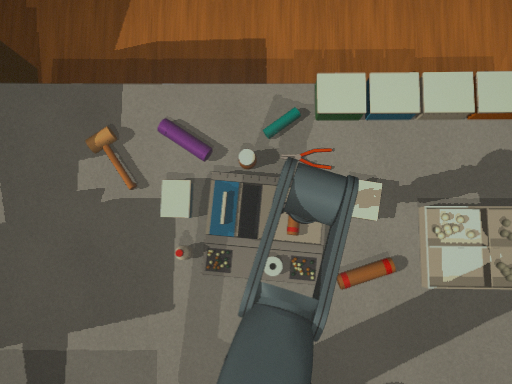

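The cover has moved left to (224,208) and the dark trough is clear at (250,210). I need to check whether the cover is fully open relative to the trough edge and the board's ends.

Run:
```python
from h import *
c=vision.capture("top"); A=cloud(c,np.ones((384,512),bool))
th=np.radians(-4.9); ex=np.array([np.cos(th),np.sin(th)]); ey=np.array([-np.sin(th),np.cos(th)])
o=np.array([.6020,.1362]); B=np.stack([(A[:,:2]-o)@ex,(A[:,:2]-o)@ey,A[:,2]],1)*1000
I=(abs(B[:,0]-57)<10)&(B[:,1]<75)&(B[:,1]>-120)   # strip beside the ridge end
for y in range(-116,76,4):
    q=B[I&(abs(B[:,1]-y)<2)]; print(y,len(q),np.round(np.median(q[:,2])) if len(q) else '',end=' | ')
D=B[(abs(B[:,1])<20)&(B[:,0]>60)&(B[:,0]<130)]
print()
for x in list(range(-120,-60,4))+list(range(64,124,4)):
    q=B[(abs(B[:,0]-x)<2)&(abs(B[:,1])<25)]; print(x,np.round(np.median(q[:,2])) if len(q) else '',end=' | ')
# gray profile along board y at x=60
im=c["pixels"].astype(int).sum(2)
print()
for y in range(-116,76,3):
    p=o+ex*.06+ey*y/1000; u=proj(c,[p[0],p[1],.046]); print(y,c["pixels"][int(round(u[1])),int(round(u[0]))],end=' ')
```

```text
-116 9 46.0 | -112 12 46.0 | -108 8 45.0 | -104 12 45.0 | -100 6 45.0 | -96 8 6.0 | -92 9 5.0 | -88 10 6.0 | -84 10 5.0 | -80 11 5.0 | -76 7 7.0 | -72 10 6.0 | -68 10 5.0 | -64 8 5.0 | -60 11 4.0 | -56 8 5.0 | -52 9 6.0 | -48 12 7.0 | -44 15 31.0 | -40 11 46.0 | -36 10 46.0 | -32 11 52.0 | -28 11 49.0 | -24 8 51.0 | -20 13 52.0 | -16 8 51.0 | -12 11 51.0 | -8 9 49.0 | -4 11 51.0 | 0 10 51.0 | 4 8 51.0 | 8 12 51.0 | 12 8 50.0 | 16 12 50.0 | 20 8 51.0 | 24 11 50.0 | 28 11 50.0 | 32 9 51.0 | 36 8 45.0 | 40 11 45.0 | 44 7 46.0 | 48 0  | 52 5 0.0 | 56 10 1.0 | 60 8 0.0 | 64 9 -1.0 | 68 9 0.0 | 72 9 -0.0 | 
-120 50.0 | -116 46.0 | -112 46.0 | -108 46.0 | -104 46.0 | -100 51.0 | -96 56.0 | -92 56.0 | -88 55.0 | -84 56.0 | -80 55.0 | -76 51.0 | -72 50.0 | -68 50.0 | -64 50.0 | 64 50.0 | 68 50.0 | 72 50.0 | 76 53.0 | 80 57.0 | 84 55.0 | 88 56.0 | 92 56.0 | 96 56.0 | 100 53.0 | 104  | 108 0.0 | 112 -1.0 | 116 -1.0 | 120 -0.0 | 
-116 [122 114  96] -113 [122 115  98] -110 [119 112  94] -107 [121 112  96] -104 [121 112  96] -101 [122 113  96] -98 [64 63 58] -95 [51 52 51] -92 [46 47 47] -89 [47 4
[... 162 characters left out ...]
0 42 41] -53 [46 48 47] -50 [48 47 45] -47 [54 52 47] -44 [82 78 67] -41 [113 105  88] -38 [99 92 79] -35 [84 80 68] -32 [53 79 90] -29 [ 48  95 113] -26 [ 46  89 108] -23 [ 43  85 102] -20 [ 46  85 102] -17 [ 46  88 103] -14 [ 47  86 102] -11 [ 47  86 102] -8 [ 44  82 100] -5 [ 45  85 101] -2 [ 46  87 104] 1 [ 43  84 100] 4 [ 45  85 100] 7 [ 44  84 100] 10 [ 48  86 102] 13 [ 47  85 102] 16 [ 49  89 104] 19 [ 45  87 101] 22 [ 47  88 104] 25 [ 46  89 102] 28 [ 46  85 102] 31 [ 47  85 101] 34 [ 89 101 100] 37 [118 112  97] 40 [122 112  95] 43 [121 110  93] 46 [94 91 78] 49 [73 71 67] 52 [77 77 68] 55 [75 74 66] 58 [75 72 66] 61 [74 72 67] 64 [74 73 66] 67 [83 80 75] 70 [87 83 77] 73 [92 89 80]
```

Referred to the trough edges and the board end, the ridge is now at board y of about 110, so the cover is fully open and resting on its stop. Next I turn 90°, set two fingers behind the rod and push.

```bash
python3 -m creep '0 -0.147 0 -0.5 -0.4; 0 -0.147 0 -0.5 -0.4; 0 -0.147 0 -0.5 -0.4; 0 -0.147 0 -0.5 -0.4; 0 -0.147 0 -0.5 -0.4; 0 -0.147 0 -0.5 -0.4; 0 -0.147 0 -0.5 -0.4; 0 -0.147 0 -0.5 -0.4; 0 -0.147 0 -0.5 -0.4; 0 -0.147 0 -0.5 -0.4'; python3 -m creep '0 0 -0.1 -0.023 -0.4; 0 0 -0.3 -0.023 -0.4; 0 0 -0.4 -0.023 -0.4; 0 0 -0.48 -0.023 -0.4; 0 0 -0.5 -0.023 -0.4; 0 0 -0.5 -0.023 -0.4'; python3 -c "
from h import *
s=telemetry.read_state();R=cv2.Rodrigues(np.array(s['eef_rot']))[0];print(s['tool_pos'],np.degrees(np.arctan2(R[1,1],R[0,1])),s['joints'])
c=vision.capture('side');save(c,'side4.png');i=c['pixels'][140:300,160:360,::-1];cv2.imwrite('pics/side4c.png',cv2.resize(i,(800,600)[:1]+(640,) if 0 else (740,592)))"
```

```text
t: 6.6
tool_pos: [0.5821, -0.0918, 0.1946]
eef_rot: [-2.238, -2.202, -0.0]
contact_force: [-0.8, -0.1, -0.7]
finger_gap: 0.0597
grasp_force: 0.0
t: 7.2
tool_pos: [0.5817, -0.0927, 0.0693]
eef_rot: [-2.311, -2.125, 0.001]
contact_force: [0.1, -0.1, 0.8]
finger_gap: 0.0599
grasp_force: 0.0
[ 0.5817156  -0.09267379  0.06928547] -4.783572543463203 [-3.47372842e-01  4.96512805e-01  1.64912182e+00  3.29777482e-04
  9.98215725e-01 -2.64061836e-01]
```

View pics/side4c.png

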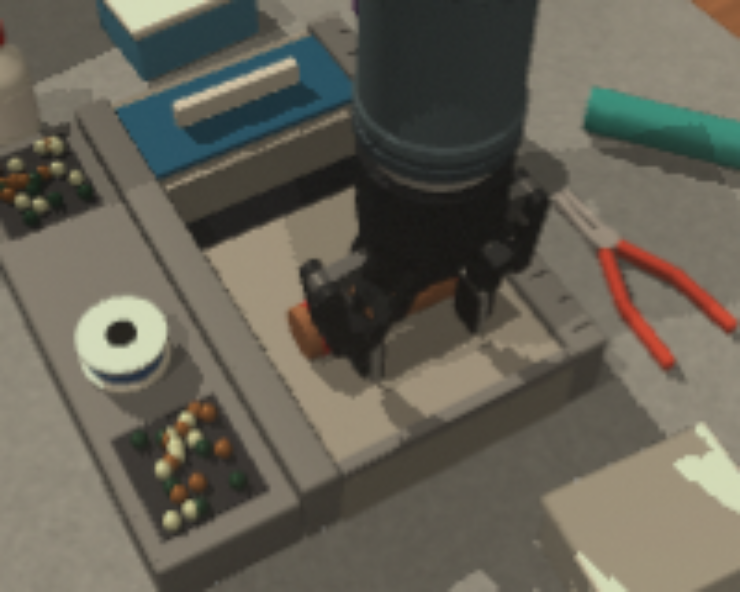

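Both fingertips are behind the rod (at about (370,370) and (480,320) in the crop), clear of the rims and just above the deck. I push gently now.

```bash
python3 -m creep '0 0 -0.016 0 -0.4; 0.001 0.016 -0.016 0 -0.4; 0.003 0.036 -0.016 0 -0.4; 0.005 0.06 -0.016 0 -0.4; 0.007 0.085 -0.016 0 -0.4; 0.009 0.11 -0.016 0 -0.4; 0.012 0.14 -0.016 0 -0.4; 0.0145 0.17 -0.016 0 -0.4; 0.017 0.2 -0.016 0 -0.4; 0.0195 0.23 -0.016 0 -0.4'; python3 -c "
from h import *
c=vision.capture('side');save(c,'side5.png');i=c['pixels'][140:300,160:360,::-1];cv2.imwrite('pics/side5c.png',cv2.resize(i,(740,592)))"
```

```text
t: 8.25
tool_pos: [0.5869, -0.0363, 0.066]
eef_rot: [-2.314, -2.124, 0.0]
contact_force: [0.2, 0.7, 0.4]
finger_gap: 0.0597
grasp_force: 0.1
```

View pics/side5c.png

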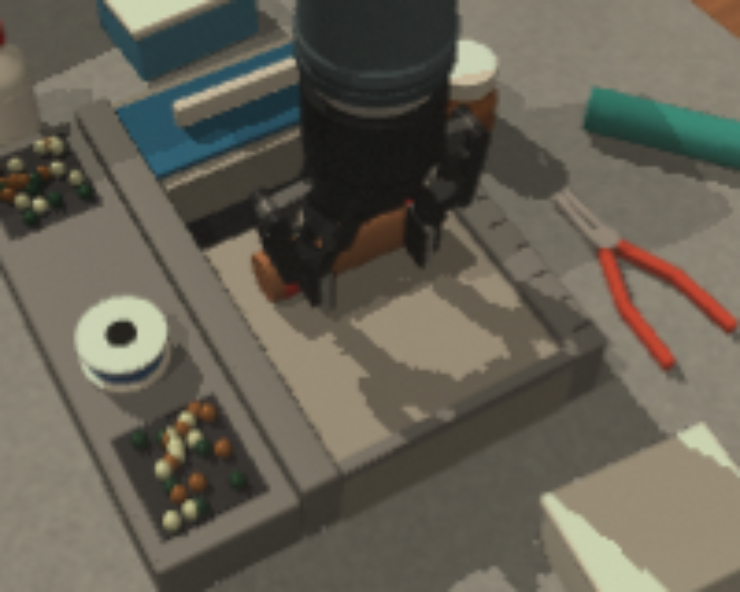

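The rod (left end (262,275), right end (408,215) in the crop) stays square in front of both fingers. I keep pushing.

```bash
python3 -m creep '0.002 0.025 0 0 -0.4; 0.0045 0.05 0 0 -0.4; 0.0065 0.075 0 0 -0.4; 0.0085 0.1 0 0 -0.4; 0.0105 0.125 0 0 -0.4; 0.0125 0.15 0 0 -0.4; 0.0145 0.172 0 0 -0.4; 0.0165 0.195 0 0 -0.4; 0.0185 0.217 0 0 -0.4; 0.0185 0.217 0 0 -0.4'; python3 -c "
from h import *
c=vision.capture('side');save(c,'side6.png');i=c['pixels'][140:300,160:360,::-1];cv2.imwrite('pics/side6c.png',cv2.resize(i,(740,592)))"
```

```text
t: 9.3
tool_pos: [0.5915, 0.018, 0.066]
eef_rot: [-2.314, -2.125, -0.0]
contact_force: [0.0, 0.1, 0.6]
finger_gap: 0.0598
grasp_force: 0.0
```

View pics/side6c.png

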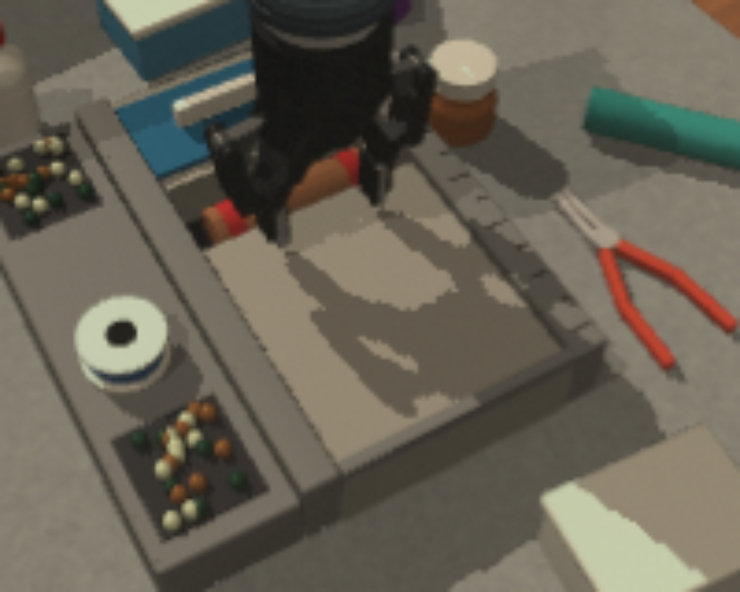

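The rod (bands at (228,215) and (350,165) in the crop) is at or in the trough. I lift off, turn back towards the ridge and check its height.

```bash
python3 -m creep '0 0 0.2 0 -0.4; 0 0 0.4 0 -0.4; 0.04 0.47 0.4 0.5 0; 0.04 0.47 0.4 0.5 0; 0.04 0.47 0.4 0.5 0; 0.04 0.47 0.4 0.5 0; 0.04 0.47 0.4 0.5 0; 0.04 0.47 0.4 0.5 0; 0.04 0.47 0.4 0.5 0; 0.04 0.47 0.4 0.5 0'
cat > d.py <<'E'
from h import *
th=np.radians(-4.9); ex=np.array([np.cos(th),np.sin(th)]); ey=np.array([-np.sin(th),np.cos(th)])
o=np.array([.6020,.1362])
for n in ("top","side"):
    c=vision.capture(n); 
    for d in vision.cut_out(n,"rod"):
        A=cloud(c,d["region"]); B=np.stack([(A[:,:2]-o)@ex,(A[:,:2]-o)@ey+.110,A[:,2]],1)*1000
        if abs(np.median(B[:,0]))<60 and abs(np.median(B[:,1]))<120: print(n,d["conf"],np.round(np.percentile(B,[3,50,97],axis=0)))
    A=cloud(c,np.ones((384,512),bool)); B=np.stack([(A[:,:2]-o)@ex,(A[:,:2]-o)@ey+.110,A[:,2]],1)*1000
    q=c["pixels"].reshape(-1,3)[(c["z_map"]>0).ravel()].astype(int)
    I=(abs(B[:,0])<80)&(B[:,1]>-120)&(B[:,1]<75)&(q[:,0]-q[:,2]>40); 
    if I.sum()>5: print(n,"orange",I.sum(),np.round(np.percentile(B[I],[3,50,97],axis=0)))
    I=(abs(B[:,0])<50)&(abs(B[:,1]-110)<60)&(B[:,2]>63)&(B[:,2]<73); print(n,"ridge-high",I.sum(),np.round(np.median(B[I],0),1))
save(c,"side7.png");i=c['pixels'][140:300,160:360,::-1];cv2.imwrite('pics/side7c.png',cv2.resize(i,(740,592)))
s=telemetry.read_state();R=cv2.Rodrigues(np.array(s['eef_rot']))[0];print(s['t'],s['tool_pos'],np.degrees(np.arctan2(R[1,1],R[0,1])))
E
python3 d.py
```

```text
t: 10.35
tool_pos: [0.6015, 0.1344, 0.166]
eef_rot: [-0.702, -3.062, 0.0]
contact_force: [-0.7, 0.6, 0.3]
finger_gap: 0.0427
grasp_force: 0.0
top 0.59 [[-54.  35.  24.]
 [  2.  49.  35.]
 [ 56.  65.  41.]]
top orange 324 [[-53.  38.  30.]
 [  3.  49.  36.]
 [ 54.  61.  41.]]
top ridge-high 0 [nan nan nan]
side 0.74 [[-57.  34.  18.]
 [ -3.  41.  35.]
 [ 52.  56.  40.]]
side orange 439 [[-54.  35.  25.]
 [  2.  44.  37.]
 [ 54.  58.  40.]]
side ridge-high 161 [ -2.7 107.   69. ]
10.55 [0.60153384 0.13445581 0.16602271] 63.5982664977676
  return _methods._mean(a, axis=axis, dtype=dtype,
  ret = um.true_divide(
```

View pics/side7c.png

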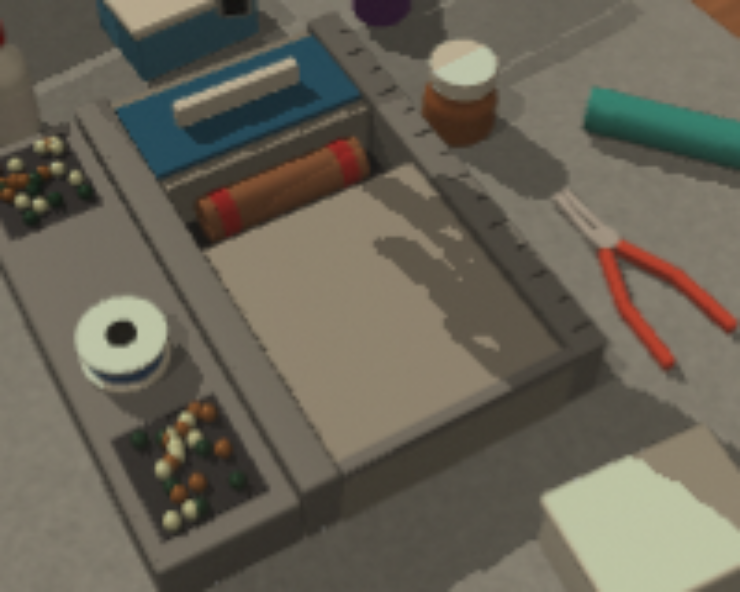

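The rod lies in the trough with its top at about 40 mm, below the deck. Now I regrip the ridge and shut the cover.

```bash
python3 -m creep '0.002 0.007 0 0.119 0; 0.002 0.007 0 0.119 0; 0.002 0.007 -0.1 0.119 0; 0.002 0.007 -0.25 0.119 0; 0.002 0.007 -0.37 0.119 0; 0.002 0.007 -0.37 0.119 0; 0.002 0.007 -0.37 0.119 1; 0.002 0.007 -0.37 0.119 1; 0.002 0.007 -0.37 0.119 1; 0.002 0.007 -0.37 0.119 1' 40
```

```text
t: 11.55
tool_pos: [0.6036, 0.1366, 0.0758]
eef_rot: [0.13, 3.135, 0.001]
contact_force: [0.1, -0.5, 5.6]
finger_gap: 0.0083
grasp_force: 41.2
```

```bash
python3 -m creep '-0.002 -0.03 0 0 1; -0.006 -0.07 0 0 1; -0.01 -0.115 0 0 1; -0.014 -0.16 0 0 1; -0.018 -0.205 0 0 1; -0.021 -0.25 0 0 1; -0.024 -0.28 0 0 1; -0.025 -0.292 0 0 1; -0.0255 -0.3 0 0 1; -0.0255 -0.3 0 0 1'
```

```text
t: 12.55
tool_pos: [0.5976, 0.066, 0.0758]
eef_rot: [0.132, 3.133, 0.012]
contact_force: [2.4, 17.4, 6.8]
finger_gap: 0.0085
grasp_force: 41.4
```

```bash
python3 -m creep '0.001 0.014 0 0 1; 0.001 0.014 0 0 0; 0.001 0.014 0 0 0; 0.001 0.014 0 0 0; 0.001 0.014 0 0 0; 0.001 0.014 0.25 0 0; 0.001 0.014 0.45 0 0; -0.1 0.6 0.6 0 0; -0.2 0.9 0.6 0 0; -0.3 1 0.6 0 0'; python3 -m creep '-0.3 0.6 0.1 0 0; -0.3 0.6 0.1 0 0; -0.3 0.6 0.1 0 0; -0.3 0.6 0.1 0 0; -0.3 0.6 0.1 0 0; -0.3 0.6 0.1 0 0'
cat > e.py <<'E'
from h import *
th=np.radians(-4.9); ex=np.array([np.cos(th),np.sin(th)]); ey=np.array([-np.sin(th),np.cos(th)])
o=np.array([.6020,.1362])
c=vision.capture("side"); cv2.imwrite('pics/side8c.png',cv2.resize(c['pixels'][140:300,160:360,::-1],(740,592)))
c=vision.capture("top"); A=cloud(c,np.ones((384,512),bool)); B=np.stack([(A[:,:2]-o)@ex,(A[:,:2]-o)@ey+.110,A[:,2]],1)*1000
I=(abs(B[:,0])<60)&(abs(B[:,1]-38)<30)&(B[:,2]>63)&(B[:,2]<75); print("ridge",I.sum(),np.round(B[I].mean(0),1))
for y in range(-4,84,3): 
    q=B[(abs(B[:,0]-57)<9)&(abs(B[:,1]-y)<1.5)]; p=o+ex*.06+ey*(y-110)/1000; u=proj(c,[p[0],p[1],.05]); print(y,np.round(np.median(q[:,2])) if len(q) else '',c["pixels"][int(round(u[1])),int(round(u[0]))],end=' | ')
save(c,"top8.png"); print(telemetry.read_state()["t"])
E
python3 e.py
```

```text
t: 13.55
tool_pos: [0.5599, 0.2066, 0.2076]
eef_rot: [0.133, 3.137, 0.001]
contact_force: [0.6, 0.6, -0.4]
finger_gap: 0.0428
grasp_force: 0.0
t: 14.15
tool_pos: [0.4842, 0.3556, 0.2311]
eef_rot: [-0.128, -3.139, 0.001]
contact_force: [0.1, 0.3, -0.2]
finger_gap: 0.0426
grasp_force: 0.0
ridge 121 [-1.8 38.3 68.7]
-4 45.0 [142 132 112] | -1 46.0 [142 132 110] | 2 46.0 [116 110  92] | 5 48.0 [75 86 89] | 8 51.0 [ 54  96 115] | 11 51.0 [ 51  97 118] | 14 51.0 [ 47  97 116] | 17 49.0 [ 47  97 116] | 20 49.0 [ 53  98 118] | 23 52.0 [ 48  95 116] | 26 49.0 [ 52  97 117] | 29 51.0 [ 50  97 118] | 32 51.0 [ 47  95 115] | 35 51.0 [ 48  96 115] | 38 51.0 [ 50  99 118] | 41 51.0 [ 50  98 117] | 44 51.0 [ 49  94 115] | 47 51.0 [ 49  97 117] | 50 51.0 [ 47  95 115] | 53 51.0 [ 47  94 115] | 56 50.0 [ 50  97 117] | 59 51.0 [ 49  96 117] | 62 50.0 [ 52  97 119] | 65 49.0 [ 52  98 117] | 68 52.0 [ 50  98 118] | 71 49.0 [ 63 103 116] | 74 46.0 [124 123 110] | 77 45.0 [143 132 112] | 80 45.0 [142 130 108] | 83 44.0 [141 132 110] | 14.25
```

View pics/side8c.png

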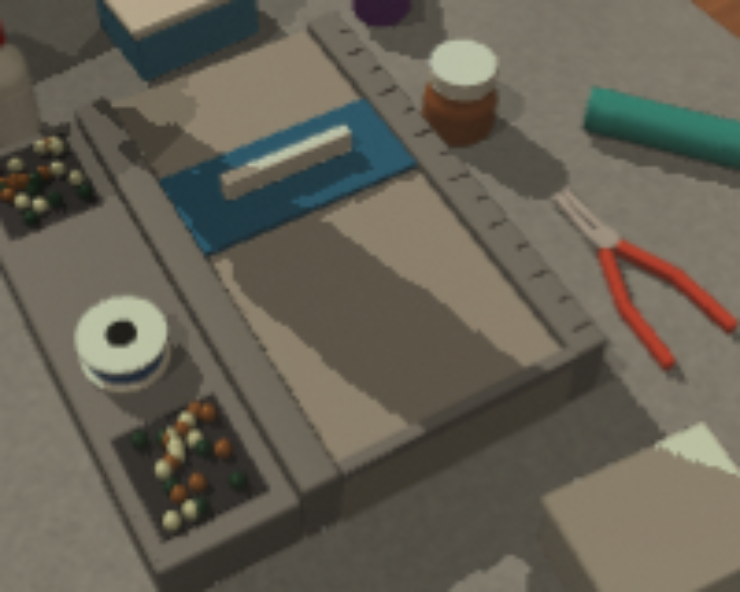

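The cover spans board y of about 4–72 mm with its ridge at 38.3 mm, so it is shut. The deck is empty, and the spool, jar and pliers are where they were.

```bash
python3 -c "
from station import job
print(job.hand_in())"
```

```text
the job is handed in; nothing more can be done
None
```

I slid the cover fully open, pushed the rod along the deck into the trough without lifting it, slid the cover fully shut over it, and handed the job in at about 14 s; nothing else in view had moved, though I did not check the whole bench.

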